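Change over the propagator lids

ROBOT

A 6-joint arm with a two-finger parallel gripper is mounted at the origin on the work surface. World frame = base frame: x ahead of the robot, y to its left, z up, the work surface at z = 0. Lengths are in m, angles in rad, forces in N, time in s.
With the tool pointing down it reaches from about 0.225 to 0.875 m from the base axis. Payload 3.4 kg.
Tool frame: the origin (TCP) lies at the very end of the fingers, on their centre line; the grasp point (between the pads) lies 19 mm behind it; z points along the fingers, y is the line along which they close (so a half turn about z gives the same grasp; the last joint's range is limited). The gripper opens to 85 mm and grips with 20 to 120 N. Pads are 22 mm wide; open, the fingers measure 114 mm over their backs; the gripper's body (76 mm by 85 mm) begins 54 mm behind the grasp point. The pads swing forward as they close: fully open they stand 13 mm farther back than shut.
Start: joints at [0.982, 0.276, 1.505, -0, 1.361, -0.121], TCP at [0.259, 0.513, 0.231] pointing down, gripper open.
Joint ranges: [-2.89, 2.89], [-0.75, 2.08], [0.22, 2.7], [-1.18, 4.32], [0.11, 2.71], [-2.7, 2.7]. Speed limits (rad/s): [2.57, 2.57, 3.14, 3.14, 3.14, 3.14].

INTERFACE

Orientations are given as a unit quaternion [w, x, y, z].
In Python, from rig import manip, get_image, camera_info gives the robot as it stands. The module is installed in compiled form; this text tells all that it offers.
- The arm moves only by the shell command python3 -m crank 'ROWS' [FORCE]. ROWS is a JSON object of lists of equal length, an entry for each row: "translation": the shift along the tool's x, y, z in mm, a list of three; "roll": the turn about the tool's z in rad; "fingers": the opening, from 0 (shut) to 1 (fully open). A call has 1 to 8 rows; each row shifts and turns the commanded pose from where the row before left it, along the tool's axes as they then stand; what a row does not reach is not made up. A row lasts 1/10 s, in which the tool goes at most 50 mm and 8.59 degrees, less where a joint would pass 70% of its speed; a pose out of reach is approached as far as the arm can. A call is refused whole if a number of a shift passes 50 or a number of a turn 0.15, either way. A call with a gripper value outside its range is refused whole. The fingers move at their own pace and stop on an object; FORCE is the grip in N (left out, the last holds). Time passes only in rows, so rows that do not move let the fingers close. It gives the time, the measured TCP pose, the force, the opening and the grip force at its end, in the units of the state.
- manip.get_state(): the state, without advancing time (a new reading comes with each control period).
- get_image(name): name is "scene" or "top" or "wrist"; returns the picture (384x512x3 uint8, blue, green, red); there is no depth.
- camera_info(name): a dict with "mtx" (3x3 intrinsics, pixels), "rvec" (rotation vector, rad) and "tvec" (3), from world to camera coordinates, as OpenCV has them. Camera axes: x right, y down, z forward; pixel columns grow to the right and rows downward; lengths in m; the calibration is good to about 2 mm. The wrist camera is an equidistant fisheye: a pixel r from the principal point sees the ray r / f radians off the axis. A picture is of the moment at which its call begins: read the wrist's pose just before it. camera_info takes no time and is no camera call; for the wrist camera it gives the pose at the moment of the call.
- manip.sign_off(): hands the job in; it is judged then, once.
The state is a dict: "clock": time; "qpos": joint angles; "qd": joint speeds; "effort": joint torques, N m; "position": TCP position; "ee_rot": TCP orientation; "contact_force": force on the tool from outside, world axes, zero at the start; "moment": the same for the moment, N m; "width": finger opening in m; "gripper_force": force on a finger pad.
Only numpy, scipy, OpenCV 4.12 (cv2) and the standard library are available. Lean on these libraries where they do the work, as an engineer would, in place of code of your own. Each camera call takes 0.05 s, during which the arm holds its last target. There are 200 camera calls.

TASK

Change over the lids of the two small propagators on the bench: the seedlings need air and the freshly sown soil must be covered. With the fingertips only, push the shut lid over the seedlings up by its front lip and past upright, so that it leans back and stays open by itself, and tip the open lid of the bare-soil propagator over until it drops fully shut. Push gently, do not pinch or lift anything, and leave both propagators and everything else on the bench where they stand.

Things in the scene. Friction and masses are not known exactly. Their poses are not given: they have to be found in the camera images.
- sprout_tray: tray of the propagator with SEEDLINGS growing in it, its lid shut at the start: loose black open box, 120 mm deep (its x) x 180 mm wide (its y) x 85 mm tall, about 1.6 kg; origin at the centre of its underside, z up, its front looks along its own -x, roughly to the robot's right (world -y), yaw 1.25 to 1.9 rad; the two propagators stand left and right, either way round; plugs and seedlings stay below its rim
- sprout_lid (a joint): its lid's hinge angle in rad: 0 = shut, flat on the tray; 1.95 = fully open against its stop, leaning back beyond upright. The lid (about 0.2 kg, clear pane in a grey frame, 120 x 180 x 8 mm) is free on a softly damped hinge along the tray's rear top edge, with no spring and no catch: below 1.57 gravity lets it sink shut, above that gravity takes it to the stop
- sprout_hinge (a point): middle of the hinge line: the tray's rear top edge, 60 mm behind the tray's centre, 85.5 mm up; the hinge axis runs along the tray's y (the lid's underside lies in this plane when shut)
- sprout_lip (a point): middle of the outer end of the lid's lip, half-way through its thickness, 155 mm from the hinge line; moves with the lid. The lip is a flat tongue, 70 mm wide, 6 mm thick (underside level with the lid's underside), reaching 35 mm beyond the lid's front edge: when shut it overhangs the tray's front wall by 35 mm with free space below, when open it is the top of the lid
- sown_tray: tray of the propagator with bare SOIL plugs only (freshly sown), its lid standing open at the start: loose black open box, 120 mm deep (its x) x 180 mm wide (its y) x 85 mm tall, about 1.6 kg; origin at the centre of its underside, z up, its front looks along its own -x, roughly to the robot's right (world -y), yaw 1.25 to 1.9 rad; the two propagators stand left and right, either way round; plugs and seedlings stay below its rim
- sown_lid (a joint): its lid's hinge angle in rad: 0 = shut, flat on the tray; 1.95 = fully open against its stop, leaning back beyond upright. The lid (about 0.2 kg, clear pane in a grey frame, 120 x 180 x 8 mm) is free on a softly damped hinge along the tray's rear top edge, with no spring and no catch: below 1.57 gravity lets it sink shut, above that gravity takes it to the stop
- sown_hinge (a point): middle of the hinge line: the tray's rear top edge, 60 mm behind the tray's centre, 85.5 mm up; the hinge axis runs along the tray's y (the lid's underside lies in this plane when shut)
- sown_lip (a point): middle of the outer end of the lid's lip, half-way through its thickness, 155 mm from the hinge line; moves with the lid. The lip is a flat tongue, 70 mm wide, 6 mm thick (underside level with the lid's underside), reaching 35 mm beyond the lid's front edge: when shut it overhangs the tray's front wall by 35 mm with free space below, when open it is the top of the lid
- pot_small: Bystander, to be left alone: small empty terracotta pot, 52 mm wide, 50 mm tall, standing behind, half-way between the two propagators; origin at the centre of its underside
- pot_large: Bystander, to be left alone: larger empty terracotta pot, 90 mm wide, 85 mm tall, at the robot's left; origin at the centre of its underside
- spray_bottle: Bystander, to be left alone: clear plastic bottle with white cap, 64 mm wide, 170 mm tall, at the robot's left; origin at the centre of its underside
- seed_jar: Bystander, to be left alone: glass jar with metal cap, 60 mm wide, 70 mm tall, at the robot's left; origin at the centre of its underside
- thermometer: Bystander, to be left alone: small black stand-up thermometer, 50 mm wide, 70 mm tall, behind the propagators; origin on its underside
- label_pack: Bystander, to be left alone: flat stack of white plant labels, 90 x 18 x 12 mm, lying between the propagators; origin at the centre of its underside
- trowel: Bystander, to be left alone: flat-bladed hand tool, 260 mm long, lying at the robot's right; origin at its underside

How it is judged:
At the end, for the whole second after the job is handed in: The seedlings' lid leans back at its stop (hinge over 1.85 rad), the bare-soil lid is shut (under 0.06 rad), both at rest, both trays upright and within 30 mm of where they stood (value of joint sprout_lid above 1.85 rad and value of joint sown_lid below 0.06 rad and velocity of joint sprout_lid between -0.05 and 0.05 rad/s and velocity of joint sown_lid between -0.05 and 0.05 rad/s and distance of each of sprout_tray, sown_tray from where it was at the start of the episode below 0.03 m and angle between each of sprout_tray, sown_tray's own z axis and vertical below 0.05 rad); the robot touches nothing.
It fails at once if a propagator is shoved, dragged or lifted more than 30 mm, or tipped (distance of any of sprout_tray, sown_tray from where it was at the start of the episode above 0.03 m or angle between any of sprout_tray, sown_tray's own z axis and vertical above 0.12 rad).
It fails at once if the fingers pinch or force a propagator or its lid (over 25 N) (contact force between the fingers and sprout_tray above 25 N or contact force between the fingers and sown_tray above 25 N).
It fails at once if a bystander is moved more than 30 mm (distance of any of pot_small, pot_large, spray_bottle, seed_jar, thermometer, label_pack, trowel from where it was at the start of the episode above 0.03 m).
It also fails if it takes over 66 s, if anything falls off the work surface, if the arm or the gripper's body presses on something with over 40 N, if the wrist force passes 120 N, or if a joint passes its speed limit or range.

## Working session

There is one attempt and no reset: what is moved stays moved. The work goes in short steps, Python scripts to look and compute and a shell command to move; the robot and the scene stay as the last step left them, time stands still between calls to the robot, and variables do not carry over. Pictures are saved under pics/ and viewed, at most 10 in all, crops included, and the job is handed in when it is done.

```bash
mkdir -p pics; python3 - <<'E'
from rig import manip,get_image,camera_info
import cv2,numpy as np
for n in("scene","top"):
    im=get_image(n);cv2.imwrite(f"pics/{n}0.png",im)
    c=camera_info(n);print(n,c)
s=manip.get_state();print(s)
E
```

```text
scene {'mtx': array([[480.72115694,   0.        , 257.28492398],
       [  0.        , 480.72115694, 189.36177506],
       [  0.        ,   0.        ,   1.        ]]), 'rvec': array([ 2.30644767,  1.21953808, -0.35972477]), 'tvec': array([-0.32926047, -0.30342677,  1.87912586])}
top {'mtx': array([[395.08008669,   0.        , 254.84113306],
       [  0.        , 395.08008669, 190.93897213],
       [  0.        ,   0.        ,   1.        ]]), 'rvec': array([ 2.14020843, -2.18193227,  0.11690891]), 'tvec': array([0.04855539, 0.56390877, 1.13826879])}
{'clock': 0.1, 'qpos': array([ 9.82018209e-01,  2.76511696e-01,  1.50601652e+00,  2.06878630e-05,
        1.36067243e+00, -1.20995786e-01]), 'qd': array([-1.70034633e-04, -1.17823987e-03, -2.73039421e-03,  8.31712600e-04,
        1.68695746e-03,  2.68828148e-05]), 'effort': array([ 1.21928872e-03, -4.17701054e+01, -2.46404707e+01,  1.05625356e-04,
        5.74580685e-03, -2.47879541e-05]), 'position': array([0.25900723, 0.51283937, 0.23053366]), 'ee_rot': array([-2.88860439e-04,  2.31766518e-01,  9.72771111e-01, -7.50380946e-04]), 'contact_force': array([-0.42498089,  0.18156168,  0.20755159]), 'moment': array([0.05115629, 0.05595231, 0.02492713]), 'gripper_force': 0.0, 'width': 0.08554582276371236}
```

View pics/top0.png

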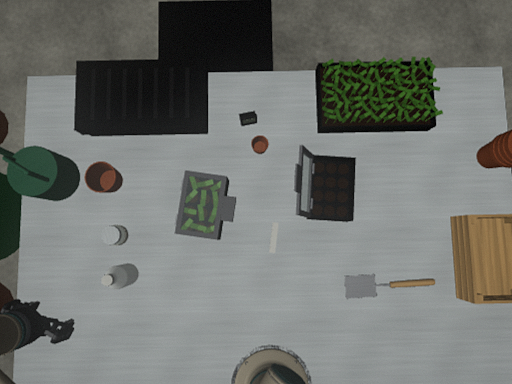

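View pics/scene0.png

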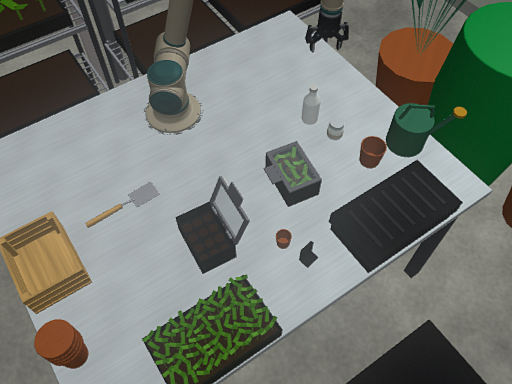

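The top view shows the seedlings' tray on the left (about 205,205) with its lid shut and the lip to the right (about 230,208). The bare-soil tray is on the right (about 333,187), its open lid leaning left with the lip at about (298,178). The label pack is at (274,238) and the small pot at (260,144). The scene view agrees.

```bash
cat > h.py <<'E'
from rig import manip,get_image,camera_info
import cv2,numpy as np
def ray(c,uv):
    R=cv2.Rodrigues(c["rvec"])[0]
    p=cv2.undistortPoints(np.array(uv,float).reshape(-1,1,2),c["mtx"],None).reshape(-1,2)
    d=np.c_[p,np.ones(len(p))]@R
    return -R.T@c["tvec"],d
def onz(c,uv,z):
    o,d=ray(c,uv);return o+d*((z-o[2])/d[:,2])[:,None]
def axes():
    s=manip.get_state();w,x,y,z=s["ee_rot"]
    from scipy.spatial.transform import Rotation as Ro
    return s,Ro.from_quat([x,y,z,w]).as_matrix()
E
python3 - <<'E'
from h import *
c=camera_info("top");im=cv2.imread("pics/top0.png")
print("cam",ray(c,[[0,0]])[0])
hsv=cv2.cvtColor(im,cv2.COLOR_BGR2HSV)
def big(m,x0,y0,x1,y1):
    k=np.zeros_like(m);k[y0:y1,x0:x1]=m[y0:y1,x0:x1]
    cs,_=cv2.findContours(k,cv2.RETR_EXTERNAL,cv2.CHAIN_APPROX_NONE)
    return max(cs,key=cv2.contourArea)
dark=(im.max(2)<140).astype(np.uint8)
a=big(dark,165,160,245,250)
m=np.zeros_like(dark);cv2.drawContours(m,[a],-1,1,-1)
body=cv2.morphologyEx(m,cv2.MORPH_OPEN,np.ones((31,31),np.uint8))
bc=big(body,165,160,245,250)
print("bbox all",cv2.boundingRect(a),"body rect",cv2.minAreaRect(bc))
ap=cv2.approxPolyDP(a,3,True).reshape(-1,2);print("sprout poly px",ap.tolist());print(onz(c,ap,.0935).round(3).tolist())
b=big(dark,285,135,365,230)
bp=cv2.approxPolyDP(b,3,True).reshape(-1,2);print("sown px",bp.tolist());print("z.085",onz(c,bp,.085).round(3).tolist());print("z.229",onz(c,bp,.229).round(3).tolist())
cv2.imwrite("pics/crop.png",cv2.resize(im[130:260,160:370],None,fx=3.8,fy=3.8,interpolation=cv2.INTER_CUBIC))
E
```

```text
cam [0.43304185 0.03348185 1.19472185]
bbox all (174, 170, 63, 71) body rect ((202.5, 204.5), (61.0, 47.0), 90.0)
sprout poly px [[185, 170], [174, 233], [218, 240], [223, 221], [232, 222], [236, 197], [226, 194], [229, 180], [224, 175]]
[[0.621, 0.234, 0.093], [0.445, 0.264, 0.093], [0.423, 0.142, 0.093], [0.475, 0.128, 0.093], [0.472, 0.103, 0.093], [0.542, 0.091, 0.093], [0.551, 0.118, 0.093], [0.59, 0.11, 0.093], [0.605, 0.124, 0.093]]
sown px [[299, 145], [294, 175], [295, 214], [307, 219], [352, 221], [355, 157], [313, 154]]
z.085 [[0.689, -0.091, 0.085], [0.602, -0.075, 0.085], [0.491, -0.074, 0.085], [0.477, -0.107, 0.085], [0.469, -0.233, 0.085], [0.65, -0.25, 0.085], [0.662, -0.131, 0.085]]
z.229 [[0.655, -0.075, 0.229], [0.58, -0.061, 0.229], [0.484, -0.06, 0.229], [0.471, -0.089, 0.229], [0.464, -0.198, 0.229], [0.622, -0.213, 0.229], [0.632, -0.109, 0.229]]
```

View pics/crop.png

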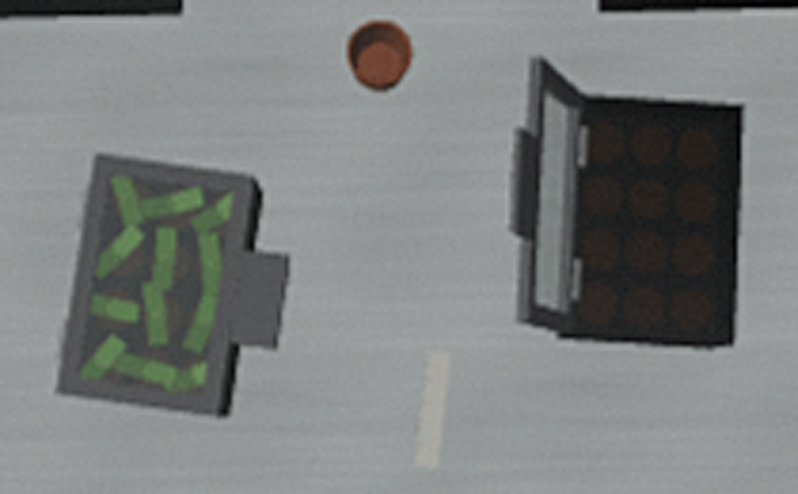

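The measurements fit the given sizes:

| Feature | Position | Size check |
|---|---|---|
| Sprout lip end | (.507, .097) | 71 mm wide |
| Sprout hinge | (.533, .249) | 154 mm from the lip |
| Sprout front direction | (-.17, -.985) | – |
| Sown hinge | (.571, -.122) | – |
| Sown lip | (.575, -.066, .229) | – |

I'll close the fingers, align tool y with the sprout push direction, and go in front of the sprout lip.

```bash
python3 -m crank '{"translation":[[0,0,-10],[0,0,-10],[0,0,0]],"roll":[-0.1,-0.1,-0.097],"fingers":[0,0,0]}'
python3 -m crank '{"translation":[[-26,-34,0],[-26,-34,0],[-26,-34,0],[-26,-34,0],[-26,-34,0],[-26,-34,0]],"roll":[0,0,0,0,0,0],"fingers":[0,0,0,0,0,0]}'
python3 -m crank '{"translation":[[-26,-34,0],[-26,-34,0],[-26,-34,0],[-26,-34,0],[-26,-34,0],[-26,-34,0],[0,0,0]],"roll":[0,0,0,0,0,0,0],"fingers":[0,0,0,0,0,0,0]}'
python3 - <<'E'
from h import *
s,R=axes();print(s["position"],R.round(3),s["width"],s["contact_force"])
cv2.imwrite("pics/w1.png",get_image("wrist"))
print(R.T@(np.array([.499,.053,.075])-s["position"])*1000)
E
```

```text
clock: 0.4
position: [0.2596, 0.5137, 0.2522]
ee_rot: [0.0, 0.083, 0.997, 0.001]
contact_force: [1.1, 0.8, -0.4]
width: 0.0441
gripper_force: 0.0
clock: 1.0
position: [0.3786, 0.284, 0.251]
ee_rot: [-0.0, 0.085, 0.996, -0.0]
contact_force: [0.9, 0.5, 0.2]
width: -0.0002
gripper_force: 0.0
clock: 1.7
position: [0.4998, 0.0537, 0.2507]
ee_rot: [0.001, 0.088, 0.996, -0.001]
contact_force: [0.3, 0.9, 0.2]
width: -0.0001
gripper_force: 0.0
[0.4997547  0.05365907 0.25068834] [[-0.984  0.175  0.001]
 [ 0.175  0.984 -0.003]
 [-0.001 -0.002 -1.   ]] -6.296935565368783e-05 [0.27508162 0.86965795 0.21479267]
[  0.85029901  -0.35625105 175.68878162]
```

View pics/w1.png

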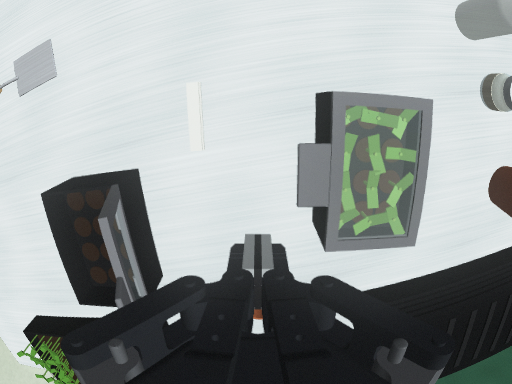

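The wrist view shows the closed fingers at (258,245), beside the sprout lip at (313,175), with free space below them. Next I descend and approach.

```bash
python3 -m crank '{"translation":[[0,0,45],[0,0,45],[0,0,45],[0,0,43],[0,8,0],[0,8,0],[0,0,0]],"roll":[0,0,0,0,0,0,0],"fingers":[0,0,0,0,0,0,0]}'
python3 -m crank '{"translation":[[0,3,0],[0,3,0],[0,0,0]],"roll":[0,0,0],"fingers":[0,0,0]}'
python3 -m crank '{"translation":[[0,3,0],[0,3,0],[0,0,0]],"roll":[0,0,0],"fingers":[0,0,0]}'
```

```text
clock: 2.45
position: [0.5023, 0.0757, 0.0756]
ee_rot: [0.002, 0.084, 0.996, 0.001]
contact_force: [0.1, -1.2, 0.5]
width: 0.0001
gripper_force: 0.0
clock: 2.75
position: [0.5019, 0.0802, 0.0745]
ee_rot: [0.001, 0.085, 0.996, 0.0]
contact_force: [0.3, 0.5, 1.0]
width: 0.0002
gripper_force: 0.0
clock: 3.05
position: [0.5019, 0.0823, 0.074]
ee_rot: [-0.0, 0.084, 0.996, -0.003]
contact_force: [-2.4, -11.2, 6.2]
width: 0.0002
gripper_force: 5.8
```

```bash
python3 -m crank '{"translation":[[0,0,-3],[0,0,-3],[0,0,0]],"roll":[0,0,0],"fingers":[0,0,0]}'
python3 - <<'E'
from h import *
s,R=axes();print(s["position"],s["contact_force"])
im=get_image("wrist");a=get_image("scene")
cv2.imwrite("pics/w2.png",np.hstack([im[:,100:480],cv2.resize(a[110:240,200:360],None,fx=2.6,fy=2.953)[:384]]))
E
```

```text
clock: 3.35
position: [0.5018, 0.0826, 0.0795]
ee_rot: [-0.0, 0.084, 0.996, -0.003]
contact_force: [-1.1, -9.6, 0.0]
width: -0.0003
gripper_force: 4.7
[0.50175032 0.08264521 0.07946643] [-1.13304978 -9.58369889  0.04198775]
```

View pics/w2.png

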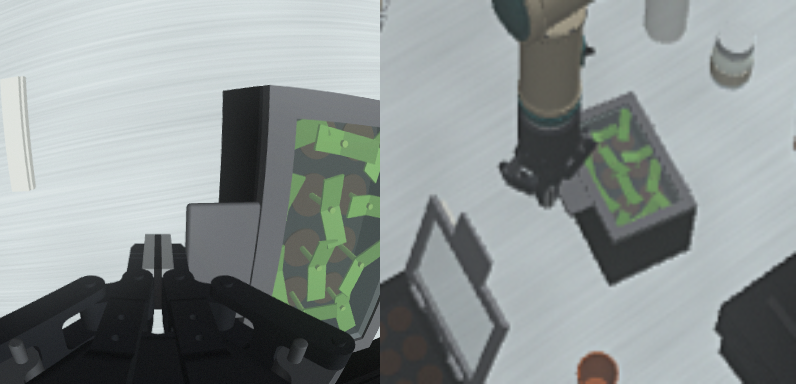

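Contact is on the lip's end. I'll back off, go lower for more finger below the lip, and press again more lightly.

```bash
python3 -m crank '{"translation":[[0,-5,0],[0,-3,0],[0,0,12],[0,0,12],[0,4,0],[0,0,0]],"roll":[0,0,0,0,0,0],"fingers":[0,0,0,0,0,0]}'
python3 -m crank '{"translation":[[0,2,0],[0,0,0]],"roll":[0,0],"fingers":[0,0]}'
python3 -m crank '{"translation":[[0,1,0],[0,0,0]],"roll":[0,0],"fingers":[0,0]}'
```

```text
clock: 4.05
position: [0.5006, 0.082, 0.0544]
ee_rot: [-0.001, 0.085, 0.996, -0.0]
contact_force: [-1.6, -2.0, -1.1]
width: -0.0003
gripper_force: 1.0
clock: 4.25
position: [0.5007, 0.0821, 0.0549]
ee_rot: [-0.001, 0.084, 0.996, -0.002]
contact_force: [-2.1, -9.1, -0.4]
width: -0.0001
gripper_force: 4.2
clock: 4.45
position: [0.5008, 0.0826, 0.055]
ee_rot: [-0.001, 0.084, 0.996, -0.002]
contact_force: [-1.7, -9.7, 0.4]
width: 0.0004
gripper_force: 5.0
```

```bash
python3 -m crank '{"translation":[[0,-1,0],[0,0,-4],[0,0,-4],[0,0,0]],"roll":[0,0,0,0],"fingers":[0,0,0,0]}'
python3 -m crank '{"translation":[[0,0,-4],[0,0,-4],[0,0,0]],"roll":[0,0,0],"fingers":[0,0,0]}'
python3 - <<'E'
from h import *
im=get_image("wrist");a=get_image("scene")
cv2.imwrite("pics/w3.png",np.hstack([im[:,100:480],cv2.resize(a[110:240,200:360],None,fx=2.6,fy=2.953)[:384]]))
E
```

```text
clock: 4.85
position: [0.5009, 0.0829, 0.0635]
ee_rot: [-0.001, 0.085, 0.996, -0.001]
contact_force: [-1.4, -5.1, -0.8]
width: 0.0001
gripper_force: 2.7
clock: 5.15
position: [0.5012, 0.0837, 0.0717]
ee_rot: [-0.0, 0.085, 0.996, -0.0]
contact_force: [-3.5, -3.7, -0.0]
width: 0.0001
gripper_force: 2.3
```

View pics/w3.png

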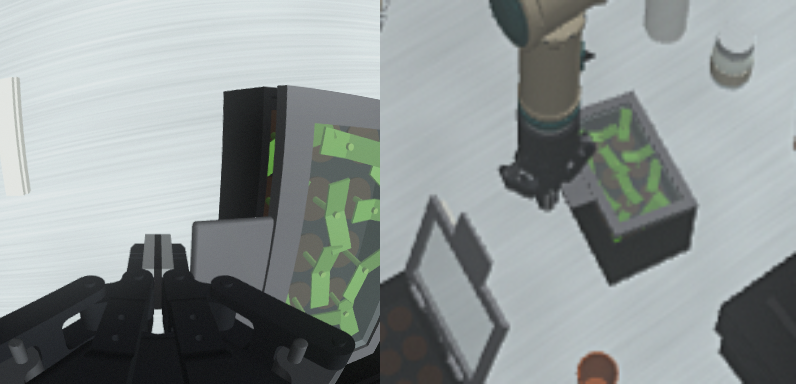

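The lid rises with the finger: the front gap is now visible at (270,150), and the fingertip is still well below the lip. I'll follow the arc.

```bash
python3 -m crank '{"translation":[[0,1.5,-8],[0,1.5,-8],[0,2,-8],[0,0,0]],"roll":[0,0,0,0],"fingers":[0,0,0,0]}'
python3 -m crank '{"translation":[[0,3,-10],[0,4,-10],[0,0,0]],"roll":[0,0,0],"fingers":[0,0,0]}'
python3 -m crank '{"translation":[[0,5,-10],[0,6,-10],[0,0,0]],"roll":[0,0,0],"fingers":[0,0,0]}'
```

```text
clock: 5.65
position: [0.5024, 0.0886, 0.0965]
ee_rot: [0.0, 0.085, 0.996, -0.0]
contact_force: [-2.0, -5.0, 1.0]
width: -0.0002
gripper_force: 2.7
clock: 5.95
position: [0.5045, 0.096, 0.117]
ee_rot: [0.001, 0.085, 0.996, 0.0]
contact_force: [-2.1, -3.6, 0.5]
width: 0.0002
gripper_force: 2.4
clock: 6.25
position: [0.5069, 0.1068, 0.1369]
ee_rot: [0.002, 0.085, 0.996, 0.0]
contact_force: [-1.8, -5.1, 3.1]
width: -0.0
gripper_force: 2.6
```

```bash
python3 -m crank '{"translation":[[0,6.5,-10],[0,8,-10],[0,0,0]],"roll":[0,0,0],"fingers":[0,0,0]}'
python3 -m crank '{"translation":[[0,9,-10],[0,11,-9],[0,0,0]],"roll":[0,0,0],"fingers":[0,0,0]}'
python3 -m crank '{"translation":[[0,13,-8],[0,14,-7],[0,0,0]],"roll":[0,0,0],"fingers":[0,0,0]}'
python3 - <<'E'
from h import *
im=get_image("wrist");a=get_image("scene")
cv2.imwrite("pics/w4.png",np.hstack([im[:,100:480],cv2.resize(a[80:240,200:360],None,fx=2.6,fy=2.4)[:384]]))
E
```

```text
clock: 6.55
position: [0.5097, 0.1221, 0.1567]
ee_rot: [0.002, 0.085, 0.996, 0.001]
contact_force: [0.3, -3.0, 2.3]
width: 0.0002
gripper_force: 1.4
clock: 6.85
position: [0.5127, 0.1426, 0.1757]
ee_rot: [0.001, 0.085, 0.996, 0.001]
contact_force: [-0.2, 0.3, 0.8]
width: 0.0003
gripper_force: 0.4
clock: 7.15
position: [0.5173, 0.1697, 0.1905]
ee_rot: [0.001, 0.085, 0.996, 0.001]
contact_force: [0.5, -0.9, 0.9]
width: -0.0003
gripper_force: 0.1
```

View pics/w4.png

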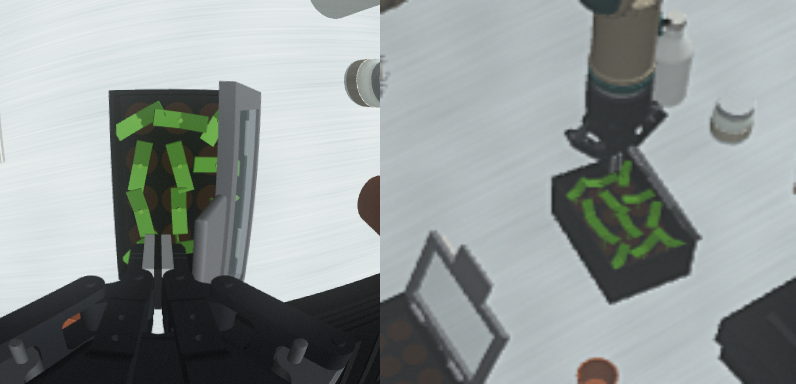

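The lid stands at about 65° with the finger behind its lip at (205,235) in the wrist half. I keep pushing horizontally past upright.

```bash
python3 -m crank '{"translation":[[0,12,-4],[0,12,-4],[0,12,-3],[0,0,0]],"roll":[0,0,0,0],"fingers":[0,0,0,0]}'
python3 -m crank '{"translation":[[0,10,-2],[0,10,0],[0,10,0],[0,0,0]],"roll":[0,0,0,0],"fingers":[0,0,0,0]}'
python3 -m crank '{"translation":[[0,10,0],[0,8,0],[0,0,0],[0,0,0],[0,0,0]],"roll":[0,0,0,0,0],"fingers":[0,0,0,0,0]}'
```

```text
clock: 7.65
position: [0.5231, 0.2047, 0.2007]
ee_rot: [0.001, 0.085, 0.996, 0.001]
contact_force: [0.5, -0.3, -0.9]
width: 0.0001
gripper_force: 0.0
clock: 8.05
position: [0.5279, 0.2338, 0.2025]
ee_rot: [0.0, 0.085, 0.996, 0.001]
contact_force: [0.2, -0.4, 0.4]
width: -0.0
gripper_force: 0.0
clock: 8.55
position: [0.5303, 0.2496, 0.2021]
ee_rot: [-0.0, 0.085, 0.996, -0.0]
contact_force: [0.5, 0.1, -0.4]
width: 0.0
gripper_force: 0.0
```

```bash
python3 -m crank '{"translation":[[0,10,0],[0,6,0],[0,0,0],[0,0,0],[0,-20,0],[0,-30,-10],[0,-30,-30],[0,0,-35]],"roll":[0,0,0,0,0,0,0,0],"fingers":[0,0,0,0,0,0,0,0]}'
python3 - <<'E'
from h import *
s,R=axes();print(s["position"],s["contact_force"])
cv2.imwrite("pics/t5.png",cv2.resize(get_image("top")[130:260,150:370],None,fx=3.6,fy=3.6))
E
```

```text
clock: 9.35
position: [0.5174, 0.1822, 0.2769]
ee_rot: [-0.002, 0.087, 0.996, -0.002]
contact_force: [1.3, 0.8, 0.4]
width: 0.0004
gripper_force: 0.0
[0.51740789 0.18215633 0.27694553] [1.3274722  0.80798374 0.40193173]
```

View pics/t5.png

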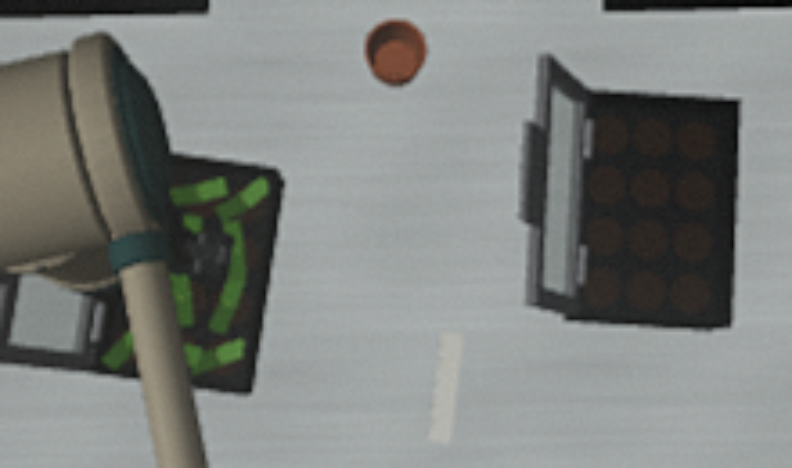

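The seedlings' lid now leans back behind its hinge (about 50,320 in the crop), and both trays look unmoved. Next I go behind the bare-soil lid.

```bash
python3 -m crank '{"translation":[[0,0,0],[-16,-37,0],[-16,-37,0],[-16,-37,0],[-16,-37,0],[-17,-37,0],[0,0,0]],"roll":[-0.08,0,0,0,0,0,0],"fingers":[0,0,0,0,0,0,0]}'
python3 -m crank '{"translation":[[0,0,35],[0,0,32],[0,0,0]],"roll":[0,0,0],"fingers":[0,0,0]}'
python3 -m crank '{"translation":[[0,-10,0],[0,-10,0],[0,-6,0],[0,0,0]],"roll":[0,0,0,0],"fingers":[0,0,0,0]}'
```

```text
clock: 10.1
position: [0.5844, -0.0107, 0.2768]
ee_rot: [0.0, 0.048, 0.999, -0.002]
contact_force: [-0.3, 0.5, 0.4]
width: -0.0002
gripper_force: 0.0
clock: 10.4
position: [0.5794, -0.0047, 0.206]
ee_rot: [-0.005, 0.046, 0.999, 0.0]
contact_force: [-0.5, 0.2, -0.1]
width: 0.0
gripper_force: 0.0
clock: 10.8
position: [0.5818, -0.032, 0.2118]
ee_rot: [0.001, 0.046, 0.999, -0.0]
contact_force: [-0.2, -0.2, 0.6]
width: 0.0003
gripper_force: 0.0
```

```bash
python3 -m crank '{"translation":[[0,-8,0],[0,-8,0],[0,-8,0],[0,-8,0],[0,0,0]],"roll":[0,0,0,0,0],"fingers":[0,0,0,0,0]}'
python3 -m crank '{"translation":[[0,-8,0],[0,-8,0],[0,-8,0],[0,-8,0],[0,0,0]],"roll":[0,0,0,0,0],"fingers":[0,0,0,0,0]}'
python3 -m crank '{"translation":[[0,-8,0],[0,-8,0],[0,-8,0],[0,-8,0],[0,0,0],[0,0,0]],"roll":[0,0,0,0,0,0],"fingers":[0,0,0,0,0,0]}'
```

```text
clock: 11.3
position: [0.5782, -0.0639, 0.2102]
ee_rot: [-0.0, 0.046, 0.999, -0.0]
contact_force: [0.0, 0.3, -0.3]
width: -0.0
gripper_force: 0.1
clock: 11.8
position: [0.5752, -0.0959, 0.2102]
ee_rot: [-0.0, 0.046, 0.999, -0.0]
contact_force: [0.2, 0.7, -0.1]
width: 0.0001
gripper_force: 0.0
clock: 12.4
position: [0.5724, -0.1266, 0.2103]
ee_rot: [-0.0, 0.046, 0.999, 0.0]
contact_force: [-0.0, -0.3, -0.8]
width: 0.0001
gripper_force: 0.0
```

Now I push a little further, wait for the lid to drop, retract clear and look.

```bash
python3 -m crank '{"translation":[[0,-8,0],[0,-6,0],[0,0,0],[0,0,-20],[0,30,-30],[0,40,0],[0,40,0],[0,0,0]],"roll":[0,0,0,0,0,0,0,0],"fingers":[0,0,0,0,0,0,0,0]}'
python3 -m crank '{"translation":[[40,0,0],[40,0,0],[40,0,0],[40,0,0],[40,0,0],[0,0,0],[0,0,0],[0,0,0]],"roll":[0,0,0,0,0,0,0,0],"fingers":[0,0,0,0,0,0,0,0]}'
python3 -m crank '{"translation":[[0,0,0],[0,0,0],[0,0,0],[0,0,0],[0,0,0],[0,0,0],[0,0,0],[0,0,0]],"roll":[0,0,0,0,0,0,0,0],"fingers":[0,0,0,0,0,0,0,0]}'
python3 - <<'E'
from h import *
a=get_image("top")[130:260,150:370];b=get_image("scene")[80:290,150:360]
cv2.imwrite("pics/f6.png",np.hstack([cv2.resize(a,None,fx=2,fy=2.3)[:299],cv2.resize(b,(320,299))]))
E
```

```text
clock: 13.2
position: [0.5812, -0.0261, 0.2608]
ee_rot: [0.0, 0.043, 0.999, 0.002]
contact_force: [-0.7, 0.2, -0.2]
width: 0.0001
gripper_force: 0.0
clock: 14.0
position: [0.3832, -0.0131, 0.2607]
ee_rot: [0.001, 0.046, 0.999, -0.0]
contact_force: [0.1, -1.2, -0.2]
width: 0.0
gripper_force: 0.0
clock: 14.8
position: [0.3819, -0.0126, 0.2603]
ee_rot: [0.0, 0.045, 0.999, 0.0]
contact_force: [-0.9, 0.2, -1.0]
width: 0.0001
gripper_force: 0.0
```

View pics/f6.png

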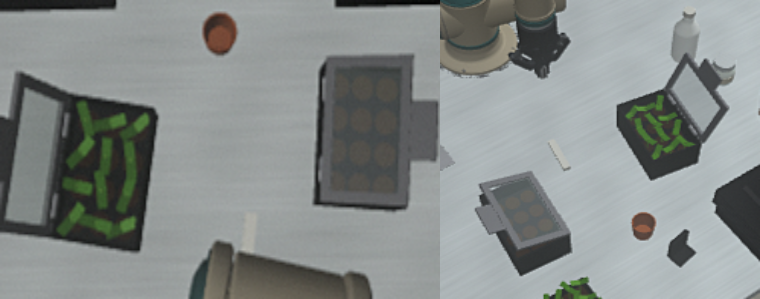

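The seedlings' lid leans open at about (35,160) and the bare-soil lid is over its tray at about (370,130), possibly still sinking. I'll wait, then check the settled position by its size on the shut plane.

```bash
for i in 1 2 3; do python3 -m crank '{"translation":[[0,0,0],[0,0,0],[0,0,0],[0,0,0],[0,0,0],[0,0,0],[0,0,0],[0,0,0]],"roll":[0,0,0,0,0,0,0,0],"fingers":[0,0,0,0,0,0,0,0]}' >/dev/null; done
python3 - <<'E'
from h import *
c=camera_info("top");im=get_image("top");b=get_image("scene")
k=np.zeros(im.shape[:2],np.uint8);k[135:240,285:400]=(im.max(2)<140)[135:240,285:400]
cs=cv2.findContours(k,0,1)[0];p=cv2.approxPolyDP(max(cs,key=cv2.contourArea),3,True).reshape(-1,2)
print(p.tolist(),onz(c,p,.0935).round(3).tolist())
cv2.imwrite("pics/f7.png",np.hstack([cv2.resize(im[130:240,270:380],(450,450)),cv2.resize(b[180:280,165:265],(350,450))]))
E
```

```text
[[314, 154], [309, 160], [306, 218], [352, 221], [354, 202], [366, 201], [367, 177], [355, 175], [356, 157]] [[0.66, -0.132, 0.093], [0.643, -0.117, 0.093], [0.479, -0.103, 0.093], [0.468, -0.231, 0.093], [0.521, -0.239, 0.093], [0.523, -0.272, 0.093], [0.591, -0.279, 0.093], [0.597, -0.245, 0.093], [0.649, -0.25, 0.093]]
```

View pics/f7.png

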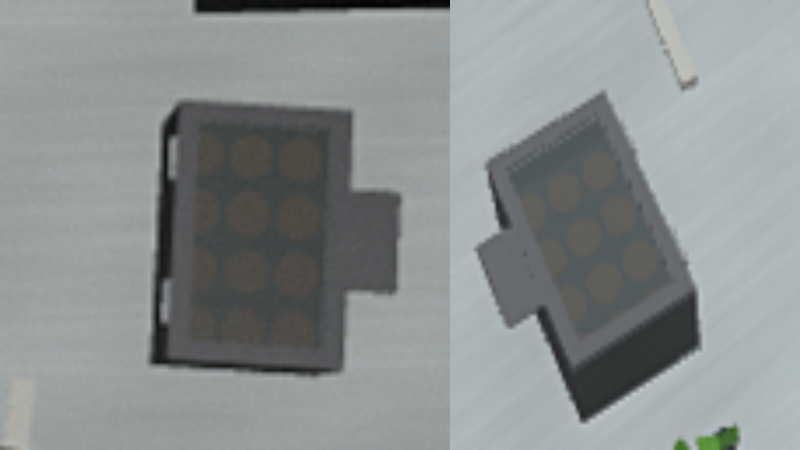

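The bare-soil lid lies flat. Its lip end measures (.557, -.276) on the shut plane, 35 mm beyond the tray's front and 68 mm wide, as it should be when shut. The seedlings' lid leans back and the arm is clear, so I hand in.

```bash
python3 -c "
from rig import manip
print(manip.sign_off())"
```

```text
the job is handed in; nothing more can be done
None
```

The job is handed in, with no verdict returned: the seedlings' lid leans back open and the bare-soil lid is shut, with no visible shift of the trays or nearby items in the images and the arm clear.

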